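Tighten the lamp's retaining ring with a pin spanner

ROBOT

A 7-joint arm with a two-finger parallel gripper is mounted at the origin on the work surface. World frame = base frame: x ahead of the robot, y to its left, z up, the work surface at z = 0. Lengths are in m, angles in degrees, forces in N, time in s.
With the tool pointing down it reaches from about 0.425 to 0.95 m from the base axis. Payload 16.7 kg.
Tool frame: the origin (TCP) lies at the very end of the fingers, on their centre line; the grasp point (between the pads) lies 19 mm behind it (robot.grip_depth is the z of the grasp point in the tool frame, in m); z points along the fingers, x is the direction in which the jaws open and shut, and the axes are right-handed (so a half turn about z gives the same grasp; the last joint's range is limited). The gripper opens to 94 mm and grips with 3 to 60 N. Pads are 16 mm wide; open, the fingers measure 119 mm over their backs; the gripper's body (75 mm by 177 mm) begins 78 mm behind the grasp point.
Start: joints at [64.257, 24.414, 4.234, 92.017, -1.954, 63.644, -3.845], TCP at [0.199, -0.645, 0.178] pointing down, gripper open.
Joint ranges: [-163.25, 163.25], [-28.42, 122.38], [-70.27, 78.77], [12.13, 141.07], [-58.53, 238.53], [9.26, 117.41], [-156.51, 156.51]. Speed limits (degrees/s): [108.29, 108.29, 136.94, 136.94, 172.46, 172.46, 172.46].

INTERFACE

Orientations are given as [roll, pitch, yaw] about the fixed x, y, z axes, in that order (R = Rz(yaw) Ry(pitch) Rx(roll)).
In Python, from plant import robot, ik, viewer, order gives the robot as it stands. The module is installed in compiled form; this text tells all that it offers. Calls block until the motion is done:
- robot.movep(position, orientation): joint-space move of the TCP to a pose.
- robot.move_straight(position, frame=None, velocity=0.15, f_stop=None): straight line of the TCP; frame=None keeps the orientation; velocity is the mean speed in m/s. With f_stop (N) it stops when the force on the tool has changed by that much, and returns True; else False.
- robot.movej(angles): joint-space move.
- robot.move_gripper(opening): finger opening in m; the grip force is fixed at half the most; returns when the fingers have stopped.
- robot.hold(seconds).
- ik(position, orientation): joint angles nearest the present ones, or None.
- robot.state(): the state.
- viewer.capture(name): name is "side" or "top"; returns the picture (480x640x3 uint8, blue, green, red); there is no depth.
- viewer.camera_model(name): a dict with "fx", "fy", "cx", "cy" (pixels), "k1" (the pictures are not rectified: a ray, as slopes to the right and down, at radius r is drawn at 1 + k1 r^2 times it, then the intrinsics apply), "rvec" (rotation vector, rad) and "tvec" (3), from world to camera coordinates, as OpenCV has them. Camera axes: x right, y down, z forward; pixel columns grow to the right and rows downward; lengths in m; the calibration is good to about 2 mm. A picture is of the moment at which its call begins. camera_model takes no time and is no camera call.
A pose or a line that the arm cannot do raises robot.Unreachable and nothing moves.
- order.job_done(): hands the job in, once; it reports no verdict.
The state is a dict: "clock": time; "joint_positions": joint angles; "joint_velocities": joint speeds; "joint_torque": joint torques, N m; "position": TCP position; "ee_rot": TCP orientation; "wrist_force": force on the tool from outside, world axes, zero at the start; "ft_torque": the same for the moment, N m; "opening": finger opening in m.
Only numpy, scipy, OpenCV 4.12 (cv2) and the standard library are available. Lean on these libraries where they do the work, as an engineer would, in place of code of your own. Each camera call takes 0.05 s, during which the arm holds its last target.

TASK

The glass of the round make-up lamp is loose. Take the pin spanner from its rest, feel both of its pins fully down into the two holes of the lamp's steel retaining ring before turning it, then turn the ring clockwise (seen from above) to its stop with the spanner and put the spanner back upright in its rest and let go. Work gently: never push or wrench hard on the lamp (it breaks at 60 N), keep the spanner off the glass and the gripper off the lamp, and leave the other things on the desk where they are.

Things in the scene. Friction and masses are not known exactly. Their poses are not given: they have to be found in the camera images.
- lamp: round white lamp head, 104 mm wide, face up in a grey disc cradle 120 mm wide, fixed to the desk, on its left or right half. Origin: centre of the cradle's underside, on the desk; z up; its x axis points along the white lug that sticks out of one side to 84 mm from the centre (lug top 30 mm above the desk, its bolt 33). White rim around the ring: 43 mm high.
- lamp_face (a point): centre of the ring's top on its turning axis, 44 mm above the desk; axes as lamp. Threads differ from lamp to lamp: at ring = 0 the line through the two holes stands anywhere from 0 to 1.04 rad counter-clockwise (seen from above) of the lamp's x axis, and it turns clockwise with the ring. The exact angle must be seen or felt.
- ring (a joint): turn (rad) of the flat steel retaining ring in the lamp: grows clockwise seen from above; 0 = loosest, 0.9 = hard stop, tight; starts at 0 to 0.2. It stays where it is left and turns against a steady drag of about 0.3 N m. Ring: 86 mm outside, 50 mm inside, 12 mm thick, top 44 mm above the desk. Two round through-holes 7.6 mm wide, opposite each other, each 34 mm from the axis.
- glass: the lamp's glass disc inside the ring, 51 mm wide, its top 4 mm below the ring's top; fragile, keep off. Origin at the centre of its underside.
- spanner: T-shaped pin spanner, 0.2 to 0.3 kg, upright: dark steel bar 84 (x) x 16 x 10 mm, two pins down from its underside at x = +34 and -34 mm (6 mm wide, 9 mm long, the last 3 mm tapering to 3.5 mm), black grip block 44 (x) x 18 mm (y, grip across this), 10 to 56 mm above the bar's underside. Origin: centre of the bar's underside. Either way round fits; fully home the bar lies on the ring.
- pin_a (a point): tip of the spanner's pin on its +x side, 9 mm below the bar's underside
- pin_b (a point): tip of the spanner's pin on its -x side, 9 mm below the bar's underside
- rest: the spanner's aluminium rest, fixed to the desk: base 110 (x) x 60 x 6 mm, on it a block 52 (x) x 28 mm whose top, 26 mm above the desk, carries the bar between two low cheeks 21.6 mm apart that rise 6 mm higher; the pins hang free beyond the block's ends. Origin: centre of the underside; the bar lies along its x axis.
- rest_top (a point): centre of the rest's seat, 26 mm above the desk, where the centre of the bar's underside belongs
- cream_jar: amber cream jar with white lid, 50 mm wide, 45 mm tall; to be left alone. Origin: centre of the underside
- screwdriver: screwdriver, 150 mm long, lying flat; to be left alone. Origin: on its axis
- lotion: white lotion bottle, 52 mm wide, 130 mm tall; to be left alone. Origin: centre of the underside
- brush_pot: white pot with make-up brushes, 72 mm wide, about 160 mm tall; to be left alone. Origin: centre of the underside
- compact: black round powder compact, 72 mm wide, 14 mm tall; to be left alone. Origin: centre of the underside
- remote: white remote control, 140 x 45 x 16 mm; to be left alone. Origin: centre of the underside
- spare_ring: loose aluminium spacer ring without pin holes, 86 mm wide, 9 mm tall; to be left alone. Origin: centre of the underside
- sponge_tin: flat metal tin, 75 x 55 x 28 mm; to be left alone. Origin: centre of the underside
Things that resemble listed ones, but are neither listed nor needed, are in the scene too. Leave any blue or turquoise look-alike of the spanner alone.

How it is judged:
By the outcome, as a careful person would: the job done as asked, in the order asked, and still so for the second after the job is handed in, with the robot touching nothing.
It also fails if it takes over 72 s, if anything falls off the work surface, if the arm or the gripper's body presses on something with over 40 N, if the wrist force passes 120 N, or if a joint passes its speed limit or range.

## Working session

There is one attempt and no reset: what is moved stays moved. The work goes in short steps, each a Python script; the robot and the scene stay as the last script left them, time stands still between calls to the robot, and variables do not carry over. Pictures are saved under pics/ and viewed, and the job is handed in when it is done.

```bash
mkdir -p pics; ls; python3 - <<'E'
from plant import robot, viewer
import cv2
for n in ("side","top"):
    cv2.imwrite(f"pics/{n}0.png",viewer.capture(n)); print(n,viewer.camera_model(n))
s=robot.state(); print(s)
print(robot.grip_depth)
E
```

```text
pics
side {'fx': 457.85567425306175, 'fy': 457.85567425306175, 'cx': 316.49258185259515, 'cy': 240.97406642698397, 'k1': -0.02208241706261421, 'rvec': array([ 0.93135674, -2.59054752,  0.96629737]), 'tvec': array([0.47280663, 0.32696719, 0.83907901])}
top {'fx': 436.47601384577206, 'fy': 436.47601384577206, 'cx': 320.0138132939995, 'cy': 243.10474066934466, 'k1': -0.10961702197435394, 'rvec': array([ 2.17106216, -2.2091125 ,  0.0725694 ]), 'tvec': array([0.00466919, 0.60792657, 1.07596536])}
{'clock': 0.1, 'joint_positions': array([64.25603935, 24.44429991,  4.23235171, 92.04831914, -1.95377455,
       63.64423724, -3.84549989]), 'joint_velocities': array([-0.05331404, -0.0487868 , -0.00832654, -0.14360481, -0.03924691,
        0.07324125, -0.01777133]), 'joint_torque': array([ 8.25041207e-03, -9.37473178e+01,  3.67705889e+00, -4.55040586e+01,
       -4.84706636e-02,  1.69076765e-02,  3.71508963e-05]), 'position': array([ 0.19919265, -0.64449028,  0.17696867]), 'ee_rot': array([ 1.79995242e+02,  6.45085702e-02, -7.28253340e+01]), 'wrist_force': array([ 0.94001908, -0.43461232,  0.62379998]), 'ft_torque': array([ 0.03735179,  0.01421948, -0.01199539]), 'opening': 0.09385765255370905}
-0.0188
```

View pics/top0.png

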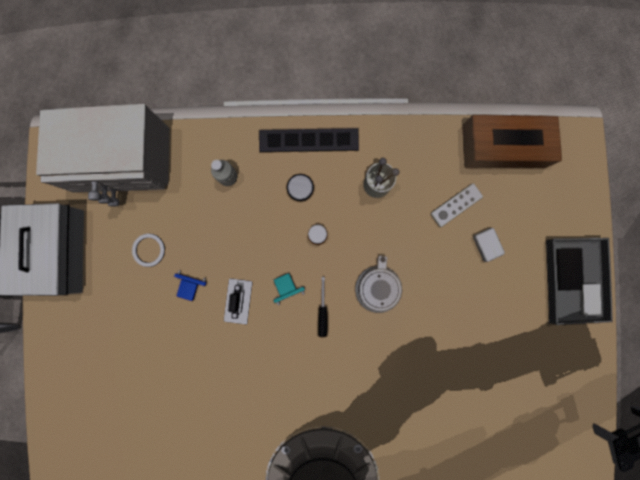

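View pics/side0.png

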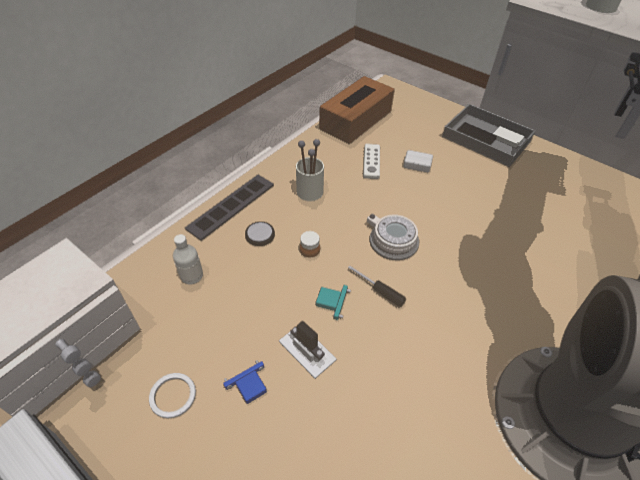

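The top view shows the rest with the spanner at (238,300) and the lamp at (380,289), its lug pointing up at (382,262). I'll enlarge both.

```bash
cat > h.py <<'E'
import numpy as np, cv2
from plant import robot, ik, viewer, order
def proj(name,P):
    m=viewer.camera_model(name); R=cv2.Rodrigues(m['rvec'])[0]
    c=np.atleast_2d(P)@R.T+m['tvec']; s=c[:,:2]/c[:,2:]; r2=(s**2).sum(1,keepdims=True)
    s=s*(1+m['k1']*r2); return s*[m['fx'],m['fy']]+[m['cx'],m['cy']]
def ray(name,uv):
    m=viewer.camera_model(name); R=cv2.Rodrigues(m['rvec'])[0]
    d=(np.array(uv,float)-[m['cx'],m['cy']])/[m['fx'],m['fy']]; s=d.copy()
    for _ in range(20): s=d/(1+m['k1']*(s@s))
    return -R.T@m['tvec'], R.T@np.array([s[0],s[1],1])
def atz(name,uv,z):
    o,d=ray(name,uv); return o+d*(z-o[2])/d[2]
def crop(src,dst,x,y,w,h,k):
    im=cv2.imread(src) if isinstance(src,str) else src
    c=cv2.resize(im[y:y+h,x:x+w],None,fx=k,fy=k,interpolation=cv2.INTER_CUBIC)
    for i in range(0,w,10): 
        cv2.line(c,(i*k,0),(i*k,6),(0,255,255),1); cv2.putText(c,str(x+i),(i*k,16),0,.35,(0,255,255),1)
    for i in range(0,h,10): 
        cv2.line(c,(0,i*k),(6,i*k),(0,255,255),1); cv2.putText(c,str(y+i),(8,i*k+4),0,.35,(0,255,255),1)
    cv2.imwrite(dst,c)
E
python3 - <<'E'
from h import *
crop('pics/top0.png','pics/t_lamp.png',350,245,60,75,8)
crop('pics/top0.png','pics/t_rest.png',215,270,50,60,10)
crop('pics/side0.png','pics/s_lamp.png',355,205,75,60,8)
crop('pics/side0.png','pics/s_rest.png',270,310,75,75,8)
E
```

```text
(no output)
```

View pics/t_lamp.png

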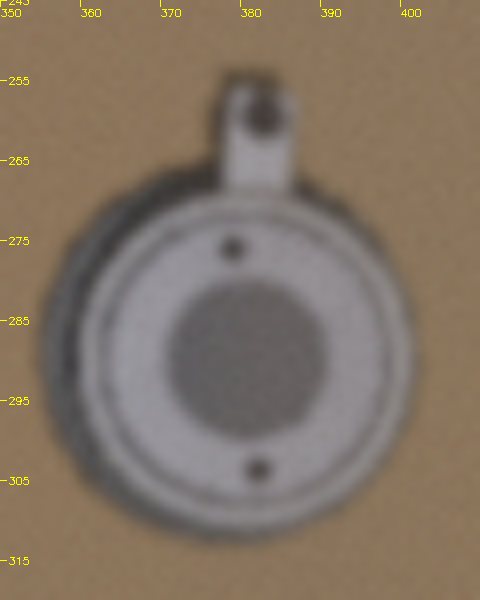

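View pics/t_rest.png

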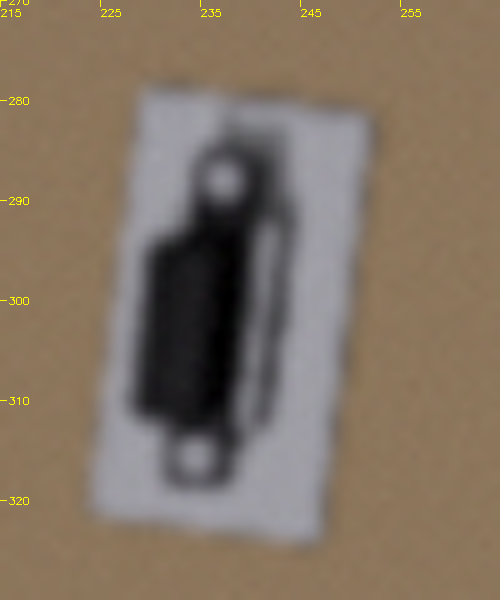

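View pics/s_lamp.png

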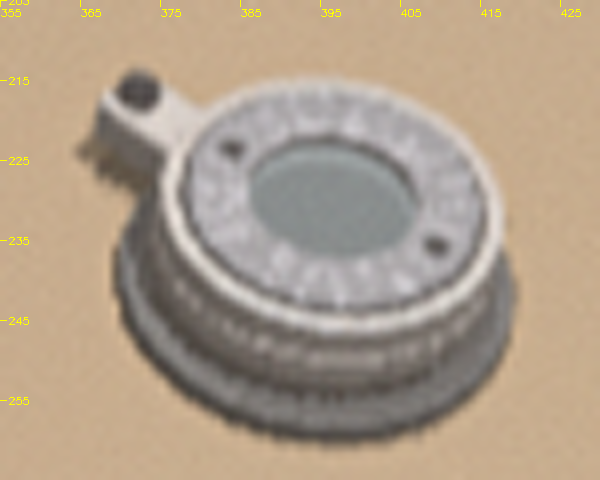

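View pics/s_rest.png

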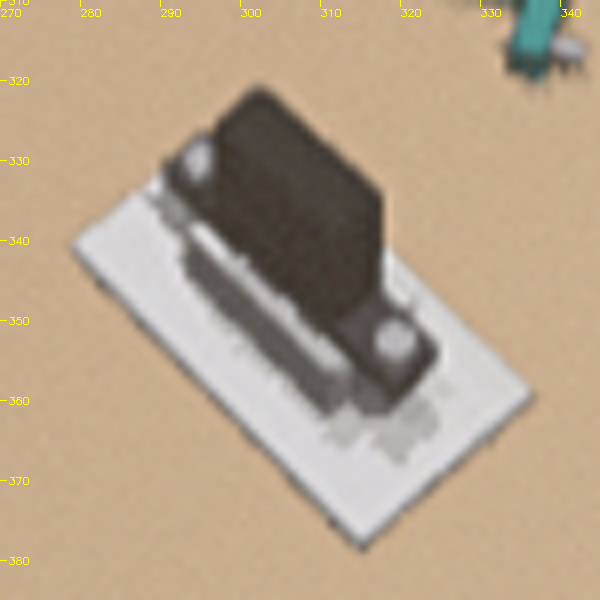

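```bash
python3 - <<'E'
from h import *
def two(n,t,s,z):
    a=atz('top',t,z); b=atz('side',s,z); 
    o1,d1=ray('top',t);o2,d2=ray('side',s)
    A=np.array([d1,-d2]).T; k=np.linalg.lstsq(A,o2-o1,rcond=None)[0]
    print(n,a.round(4),b.round(4),'tri',((o1+d1*k[0]+o2+d2*k[1])/2).round(4)); return a,b
h1=two('h1',(378.56,275.7),(383.7,223.2),.044)
h2=two('h2',(381.8,303.3),(409.1,235.3),.044)
bo=two('bolt',(382.4,259.2),(371.8,215.8),.033)
g=two('glass',(380.4,289.9),(396,229),.040)
p1=two('p1',(236.85,287.45),(294.4,329.5),.036)
p2=two('p2',(234.05,315.15),(318.9,352.0),.036)
for q,c in ((h1,'holes'),(p1,'pins')):
    r=h2 if c=='holes' else p2
    for i in range(2):
        v=q[i]-r[i]; print(c,'top side'.split()[i],'ctr',((q[i]+r[i])/2).round(4),'len',np.linalg.norm(v).round(4),'ang',np.degrees(np.arctan2(v[1],v[0])).round(2))
for i in range(2):
    c=(h1[i]+h2[i])/2; v=bo[i]-c; print('lug',np.hypot(*v[:2]),np.degrees(np.arctan2(v[1],v[0])))
print('rim',atz('top',(380.4,290.1),.043))
T=[(228.75,278.55),(251.5,280.6),(246.55,323.85),(224.25,321.05)]
t=[atz('top',c,.006) for c in T]; print('base top',np.mean(t,0)[:2],[np.linalg.norm(t[i]-t[i-1]).round(4) for i in range(4)],[np.degrees(np.arctan2(*(t[i]-t[j])[[1,0]])).round(2) for i,j in((0,3),(1,2))])
S=[(278.6,339.8),(314.8,378.1),(336.1,359.2)]
s=[atz('side',c,.006) for c in S]; print('base side',((s[0]+s[2])/2)[:2],np.linalg.norm(s[0]-s[1]),np.linalg.norm(s[1]-s[2]),np.degrees(np.arctan2(*(s[0]-s[1])[[1,0]])))
print(np.array(s).round(4),np.array(t).round(4))
E
```

```text
h1 [ 0.5239 -0.1477  0.044 ] [ 0.5246 -0.1472  0.044 ] tri [ 0.5243 -0.1475  0.0439]
h2 [ 0.4564 -0.1542  0.044 ] [ 0.4573 -0.1532  0.044 ] tri [ 0.4569 -0.1539  0.0437]
bolt [ 0.5644 -0.1598  0.033 ] [ 0.5657 -0.1585  0.033 ] tri [ 0.5651 -0.1594  0.0326]
glass [ 0.489 -0.152  0.04 ] [ 0.4933 -0.1538  0.04  ] tri [ 0.4904 -0.1506  0.0446]
p1 [0.5008 0.2012 0.036 ] [0.503  0.2023 0.036 ] tri [0.5018 0.2018 0.0365]
p2 [0.4328 0.2089 0.036 ] [0.4344 0.2092 0.036 ] tri [0.4335 0.2091 0.037 ]
holes top ctr [ 0.4902 -0.151   0.044 ] len 0.0678 ang 5.42
holes side ctr [ 0.491  -0.1502  0.044 ] len 0.0676 ang 5.11
pins top ctr [0.4668 0.2051 0.036 ] len 0.0685 ang -6.46
pins side ctr [0.4687 0.2057 0.036 ] len 0.069 ang -5.73
lug 0.07475801247084031 -6.793196409114513
lug 0.07516938318154888 -6.330335438951572
rim [ 0.48861274 -0.15158519  0.043     ]
base top [0.46545991 0.20502821] [np.float64(0.1081), np.float64(0.0584), np.float64(0.1099), np.float64(0.0573)] [np.float64(-6.69), np.float64(-7.27)]
base side [0.46580178 0.20782388] 0.11006482776998626 0.05772663956013986 -8.529268859670312
[[0.524  0.2283 0.006 ]
 [0.4151 0.2446 0.006 ]
 [0.4076 0.1874 0.006 ]] [[0.5226 0.2274 0.006 ]
 [0.5166 0.1694 0.006 ]
 [0.4075 0.1833 0.006 ]
 [0.4152 0.24   0.006 ]]
```

```bash
python3 - <<'E'
from h import *
for p,ys in (((.4675,.2053,.045),(83.7,-96.3)),((.4675,.2053,.25),(83.7,-96.3)),((.4905,-.1506,.25),(95.3,43,-84.7,-137)),((.4905,-.1506,.063),(95.3,70,43,-84.7,-110,-137))):
    for y in ys:
        q=ik(p,[180,0,y]); print(p,y,None if q is None else np.round(q,1))
E
```

```text
(0.4675, 0.2053, 0.045) 83.7 [ 21.7  35.  -67.1 116.8  40.   55.3  17.2]
(0.4675, 0.2053, 0.045) -96.3 [  10.3   26.7  -50.2  117.3   27.6   48.3 -152.2]
(0.4675, 0.2053, 0.25) 83.7 [ 28.2  15.1 -68.3 104.7  14.9  70.2  39.2]
(0.4675, 0.2053, 0.25) -96.3 [  24.2   13.2  -62.7  104.9   12.5   69.4 -138.6]
(0.4905, -0.1506, 0.25) 95.3 [ 43.1   8.3 -36.4 105.5   5.3  67.8 100.2]
(0.4905, -0.1506, 0.25) 43 [ 37.6   7.7 -30.3 105.8   4.2  67.6  49. ]
(0.4905, -0.1506, 0.25) -84.7 [ 24.3   6.5 -15.7 106.5   1.9  67.3 -76.7]
(0.4905, -0.1506, 0.25) -137 [  19.7    6.2  -10.6  106.8    1.2   67.2 -128.3]
(0.4905, -0.1506, 0.063) 95.3 [ 42.2  21.8 -38.5 116.8  18.3  47.4  88.4]
(0.4905, -0.1506, 0.063) 70 [ 38.5  20.8 -33.9 117.   15.8  46.6  65.3]
(0.4905, -0.1506, 0.063) 43 [ 36.7  20.4 -31.7 117.1  14.7  46.3  39.3]
(0.4905, -0.1506, 0.063) -84.7 [ 21.9  18.2 -14.1 117.9   6.3  44.6 -80.7]
(0.4905, -0.1506, 0.063) -110 [  16.9   17.8   -8.3  118.2    3.6   44.2 -103.6]
(0.4905, -0.1506, 0.063) -137 [  13.2   17.7   -3.9  118.4    1.7   44.  -128.7]
```

```bash
python3 - <<'E'
from h import *
robot.movej([-32.3,16,2,95,-2,66,56]); s=robot.state(); print(s['clock'],s['position'],s['ee_rot'])
robot.move_gripper(.05)
q=ik([.4675,.2053,.15],[180,0,83.7]); print(np.round(q,1))
robot.movep([.4675,.2053,.15],[180,0,83.7])
s=robot.state(); print(s['clock'],s['position'],s['ee_rot'],s['opening'],s['wrist_force'],s['ft_torque'])
cv2.imwrite('pics/side1.png',viewer.capture('side'))
cv2.imwrite('pics/top1.png',viewer.capture('top'))
crop('pics/side1.png','pics/side1c.png',250,230,130,150,4)
for z in (.1,.045):print(np.round(ik([.4675,.2053,z],[180,0,83.7]),1))
E
```

```text
3.5667 [0.57461706 0.27553409 0.24782654] [178.2432977   -2.76001845  85.59164355]
[-32.5  10.8   1.8 114.6  -0.4  54.6  53.2]
5.075 [0.46824853 0.20582655 0.15068347] [ 1.79940477e+02 -5.18923430e-02  8.37072057e+01] 0.050404100436274774 [0.30307105 0.04804343 0.50048393] [ 0.03358754 -0.15967198  0.04226476]
[-32.4  14.3   1.7 117.3  -0.6  48.3  53.3]
[-32.2  18.9   1.5 119.7  -0.7  41.4  53.5]
```

View pics/side1c.png

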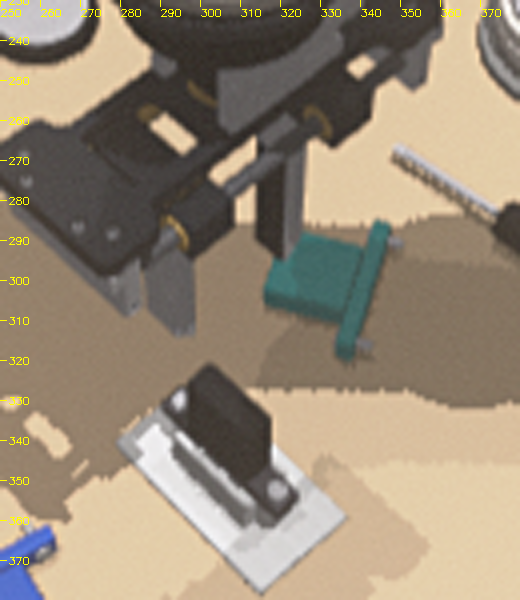

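View pics/top1.png

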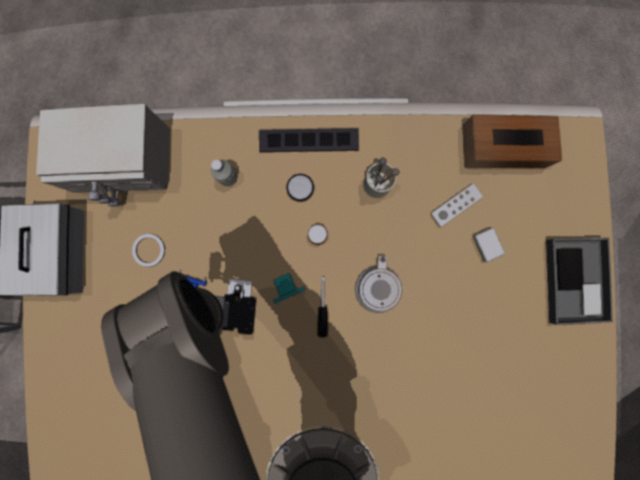

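The fingers straddle the spanner, with their tips at about side (295,312) and (320,293). I'll descend with a force guard and grip.

```bash
python3 - <<'E'
from h import *
print(proj('side',[.46825,.2058,.1507]))
def st(l):
    s=robot.state(); print(l,round(s['clock'],2),s['position'].round(4),s['ee_rot'].round(2),s['opening'].round(4),s['wrist_force'].round(2),s['ft_torque'].round(3))
print(robot.move_straight([.4675,.2053,.046],frame=[180,0,83.7],velocity=.08,f_stop=6)); st('down')
robot.move_gripper(.0); st('grip')
cv2.imwrite('pics/side2.png',viewer.capture('side'))
crop('pics/side2.png','pics/side2c.png',250,250,130,140,4)
E
```

```text
[[306.25995661 309.2611955 ]]
FalseTraceback (most recent call last):
  File "<stdin>", line 5, in <module>
  File "<stdin>", line 4, in st
AttributeError: 'float' object has no attribute 'round'
```

```bash
cat >> h.py <<'E'
def st(l):
    s=robot.state(); print(l,round(s['clock'],2),s['position'].round(4),s['ee_rot'].round(2),round(float(s['opening']),4),s['wrist_force'].round(2),s['ft_torque'].round(3)); return s
E
python3 - <<'E'
from h import *
st('down')
robot.move_gripper(.0); st('grip')
cv2.imwrite('pics/side2.png',viewer.capture('side'))
crop('pics/side2.png','pics/side2c.png',250,250,130,140,4)
E
```

```text
down 6.62 [0.4678 0.2055 0.0464] [ 1.7997e+02 -3.0000e-02  8.3700e+01] 0.0501 [-0.5   0.   -0.37] [-0.042 -0.102 -0.009]
grip 7.23 [0.4676 0.2054 0.0461] [ 1.7999e+02 -1.0000e-02  8.3700e+01] 0.0178 [ 0.34 -0.17  1.19] [ 0.112 -0.14  -0.004]
```

View pics/side2c.png

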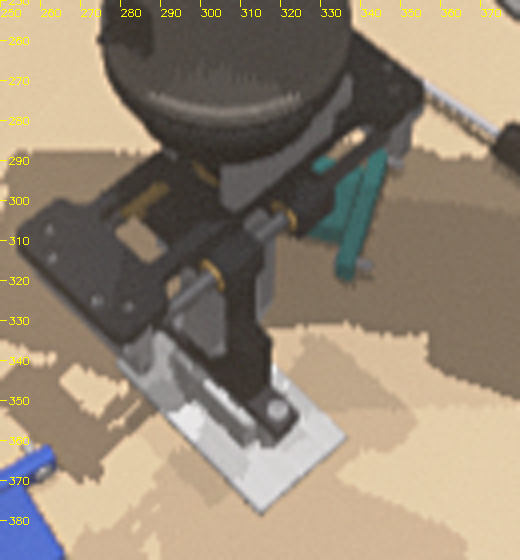

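Gripped at 17.8 mm. Next I lift, move over the lamp and check the pins against the holes.

```bash
python3 - <<'E'
from h import *
robot.move_straight([.4676,.2054,.14],velocity=.12); st('lift')
robot.movep([.4905,-.1506,.12],[180,0,95.3]); st('over')
robot.move_straight([.4905,-.1506,.090],velocity=.1);robot.hold(.2); st('hover')
cv2.imwrite('pics/side3.png',viewer.capture('side'))
cv2.imwrite('pics/top3.png',viewer.capture('top'))
crop('pics/side3.png','pics/side3c.png',350,170,90,90,6)
crop('pics/top3.png','pics/top3c.png',345,240,75,80,7)
E
```

```text
lift 8.22 [0.4672 0.2052 0.1393] [-1.7995e+02  4.0000e-02  8.3700e+01] 0.0174 [-0.14 -0.12 -2.32] [ 0.07  -0.127  0.031]
over 9.56 [ 0.4908 -0.1495  0.1198] [-1.7999e+02 -2.0000e-02  9.5360e+01] 0.0176 [ 0.59  0.03 -2.67] [ 0.129 -0.159 -0.019]
hover 10.21 [ 0.491  -0.1506  0.0906] [1.7995e+02 1.0000e-02 9.5310e+01] 0.0175 [ 0.26  0.02 -1.78] [ 0.063 -0.136  0.007]
```

View pics/side3c.png

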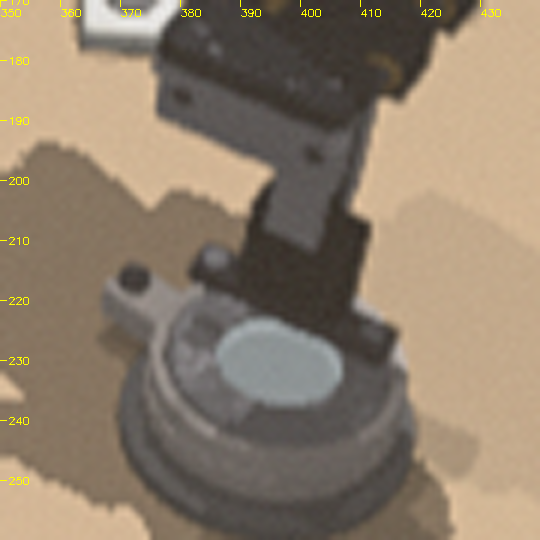

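View pics/top3c.png

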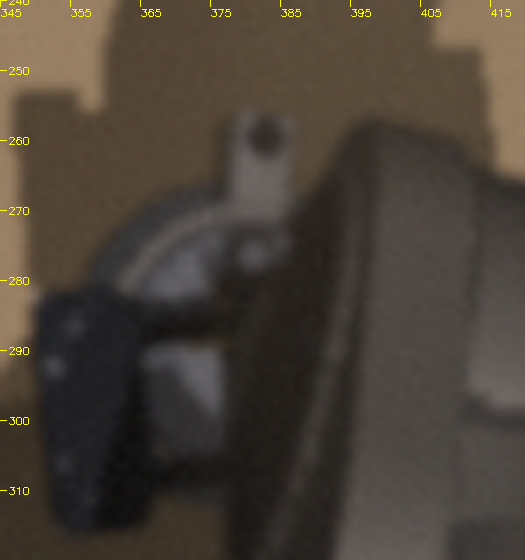

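```bash
python3 - <<'E'
from h import *
z=.0805
print(atz('side',(385.4,212.4),z), atz('top',(345+255/7-.4,240+250/7-.4),z))
a=np.radians(5.3);c=np.array([.491,-.1506,z])
print(c+.034*np.array([np.cos(a),np.sin(a),0]))
E
```

```text
[ 0.52524786 -0.14723804  0.0805    ] [ 0.52518726 -0.14867387  0.0805    ]
[ 0.52485464 -0.1474594   0.0805    ]
```

```bash
python3 - <<'E'
from h import *
robot.move_straight([.4901,-.1502,.076],frame=[180,0,95.3],velocity=.05); robot.hold(.2); st('near')
r=robot.move_straight([.4901,-.1502,.0635],velocity=.012,f_stop=5); print(r); st('c')
robot.hold(.15); st('c2')
E
```

```text
near 10.94 [ 0.4902 -0.1502  0.0761] [179.99   0.    95.3 ] 0.0173 [ 0.74  0.45 -1.38] [ 0.081 -0.113  0.004]
True
c 11.89 [ 0.4907 -0.1504  0.064 ] [1.7995e+02 3.0000e-02 9.5300e+01] 0.0178 [ 1.26 -0.51  3.82] [-0.089 -0.537 -0.029]
c2 12.04 [ 0.4907 -0.1504  0.064 ] [1.7995e+02 3.0000e-02 9.5300e+01] 0.0176 [ 1.7  -0.32  4.78] [-0.053 -0.672  0.027]
```

Contact came at TCP z=0.0640 against 0.0641 expected for fully home (the ring surface would have been 0.073). I'll check it in the picture.

```bash
python3 - <<'E'
from h import *
cv2.imwrite('pics/side4.png',viewer.capture('side'))
crop('pics/side4.png','pics/side4c.png',350,180,80,80,7)
E
```

```text
(no output)
```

View pics/side4c.png

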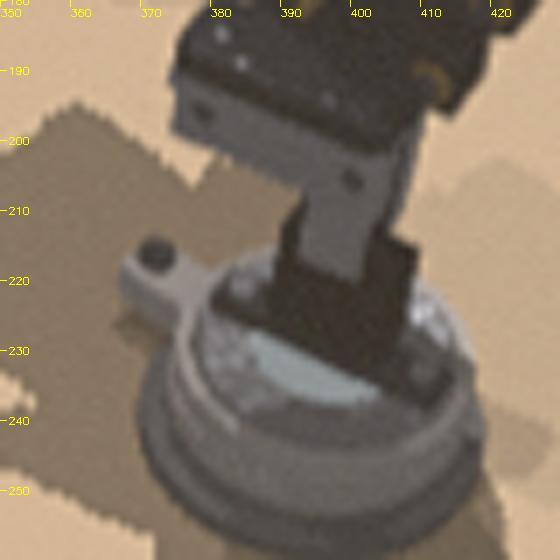

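Both bar ends lie on the ring, so it is home. Now I turn it in small steps, watching Mz and side force.

```bash
cat > turn.py <<'E'
from h import *
import sys
y,yend,step,z=map(float,sys.argv[1:5]); tmax=float(sys.argv[5])
c=np.array([.4905,-.1503])
while y>yend:
    y=max(y-step,yend)
    robot.movep([c[0],c[1],z],[180,0,y])
    s=robot.state(); f=s['wrist_force']
    print(round(y,1),round(s['clock'],2),(s['position']*1e3).round(1),round(s['ee_rot'][2],2),f.round(1),s['ft_torque'].round(2),round(s['opening']*1e3,1),flush=True)
    if s['ft_torque'][2]>tmax or np.hypot(f[0],f[1])>15 or f[2]>20 : print('STOP'); break
E
python3 turn.py 95.3 75 3 .0637 .7
```

```text
92.3 12.34 [ 490.8 -150.7   63.9] 92.28 [ 1.4 -2.1  6.1] [-0.72 -0.54  0.17] 17.7
89.3 12.59 [ 490.8 -150.7   63.9] 89.27 [ 1.7 -3.1  6. ] [-0.75 -0.53  0.23] 17.7
86.3 12.84 [ 490.8 -150.8   63.9] 86.28 [ 1.5 -2.6  6.7] [-0.8  -0.52  0.16] 17.8
83.3 13.09 [ 490.8 -150.7   63.9] 83.27 [ 2.1 -1.8  6.2] [-0.81 -0.48  0.18] 17.4
80.3 13.34 [ 490.8 -150.7   63.9] 80.27 [ 1.1 -2.5  5.1] [-0.8  -0.44  0.18] 18.1
77.3 13.59 [ 490.8 -150.7   63.9] 77.27 [ 2.3 -3.1  5.1] [-0.77 -0.5   0.22] 17.8
75.0 13.84 [ 490.8 -150.7   63.9] 74.98 [ 1.  -3.   6.3] [-0.8  -0.53  0.2 ] 17.5
```

```bash
python3 - <<'E'
from h import *
cv2.imwrite('pics/side5.png',viewer.capture('side'))
crop('pics/side5.png','pics/side5c.png',350,180,80,80,7)
a=atz('side',(384.6,220.6),.054);b=atz('side',(409.9,232.5),.054);v=a-b;print(a,b,np.degrees(np.arctan2(v[1],v[0])))
for y in (95.3,75):
  t=np.radians(y-90); u=np.array([np.cos(t),np.sin(t),0])*.034
  print(proj('side',[np.array([.4905,-.1505,.054])+u,np.array([.4905,-.1505,.054])-u]))
E
```

```text
[ 0.5234277  -0.14706863  0.054     ] [ 0.4570761 -0.1532472  0.054    ] 5.319964597617912
[[384.34270872 220.34860099]
 [410.14818361 232.49182142]]
[[387.48408038 217.75068075]
 [407.04253804 235.24258114]]
```

View pics/side5c.png

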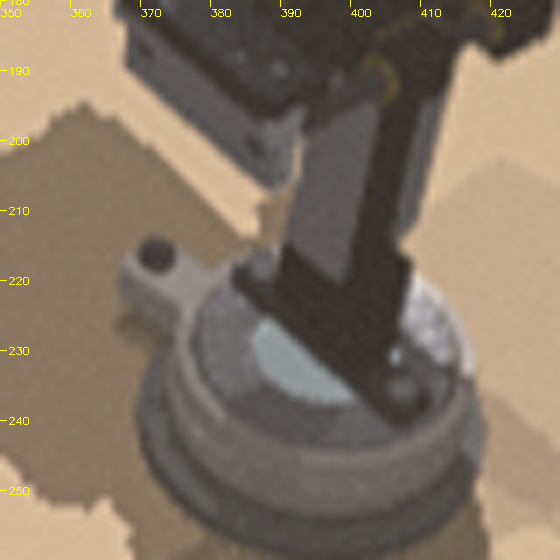

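The pin heads are at (387.4,217.0) and (407.4,234.6), which matches the 75° prediction, so ring and spanner are turning together.

```bash
python3 turn.py 75 59 3 .0637 .65 && python3 turn.py 59 40 1 .0637 .5
```

```text
72.0 14.14 [ 490.8 -150.7   63.9] 71.98 [ 1.7 -2.5  6.4] [-0.76 -0.51  0.15] 17.6
69.0 14.39 [ 490.8 -150.8   64. ] 68.97 [ 1.3 -2.8  5.1] [-0.76 -0.51  0.16] 17.9
66.0 14.64 [ 490.8 -150.8   63.9] 65.97 [ 2.1 -3.   5.9] [-0.78 -0.48  0.19] 17.5
63.0 14.89 [ 490.8 -150.8   63.9] 62.97 [ 1.1 -3.   5.6] [-0.73 -0.42  0.18] 17.7
60.0 15.14 [ 490.8 -150.8   63.9] 59.97 [ 2.1 -3.2  5.9] [-0.79 -0.47  0.17] 17.7
59.0 15.39 [ 490.8 -150.7   63.9] 58.99 [ 1.4 -2.4  6.2] [-0.73 -0.43  0.25] 17.5
58.0 15.64 [ 490.7 -150.7   63.9] 58.0 [ 1.5 -2.9  5. ] [-0.77 -0.46  0.24] 17.1
57.0 15.89 [ 490.8 -150.8   63.9] 56.99 [ 2.3 -3.6  5.2] [-0.81 -0.45  0.24] 17.6
56.0 16.14 [ 490.8 -150.8   63.9] 55.99 [ 1.9 -2.3  5.3] [-0.76 -0.46  0.28] 17.5
55.0 16.39 [ 490.8 -150.8   63.9] 54.99 [ 1.3 -3.1  6.4] [-0.75 -0.44  0.23] 17.6
54.0 16.64 [ 490.8 -150.8   63.9] 53.99 [ 1.2 -2.7  6.1] [-0.74 -0.44  0.26] 17.8
53.0 16.89 [ 490.8 -150.8   63.9] 52.99 [ 1.  -2.5  6.5] [-0.76 -0.41  0.25] 17.7
52.0 17.14 [ 490.8 -150.8   63.9] 51.99 [ 1.1 -2.2  5.7] [-0.82 -0.46  0.21] 18.1
51.0 17.39 [ 490.8 -150.7   63.9] 51.0 [ 1.2 -3.5  5.8] [-0.78 -0.46  0.41] 17.3
50.0 17.64 [ 490.8 -150.7   63.9] 50.02 [ 1.4 -2.1  5.3] [-0.79 -0.41  0.61] 17.4
STOP
```

```bash
python3 turn.py 50 48 1 .0637 .85; python3 - <<'E'
from h import *
robot.hold(.3); st('held')
cv2.imwrite('pics/side6.png',viewer.capture('side'))
crop('pics/side6.png','pics/side6c.png',350,180,80,80,7)
for y in (52,49,46):
  t=np.radians(y-90); u=np.array([np.cos(t),np.sin(t),0])*.034
  print(y,proj('side',[np.array([.4905,-.1505,.054])+u,np.array([.4905,-.1505,.054])-u]).round(1).tolist())
E
```

```text
49.0 17.89 [ 490.5 -150.5   63.9] 49.02 [ 0.2 -1.5  7.1] [-0.54 -0.09  0.45] 18.0
48.0 18.14 [ 490.6 -150.6   63.9] 48.02 [ 0.1 -2.4  6.8] [-0.5  -0.12  0.61] 17.6
held 18.44 [ 0.4906 -0.1506  0.0639] [1.7998e+02 1.0000e-02 4.8030e+01] 0.0177 [ 0.93 -1.89  7.84] [-0.489 -0.085  0.621]
52 [[392.4, 216.1], [402.0, 237.0]]
49 [[393.1, 216.0], [401.3, 237.1]]
46 [[393.8, 215.9], [400.5, 237.2]]
```

View pics/side6c.png

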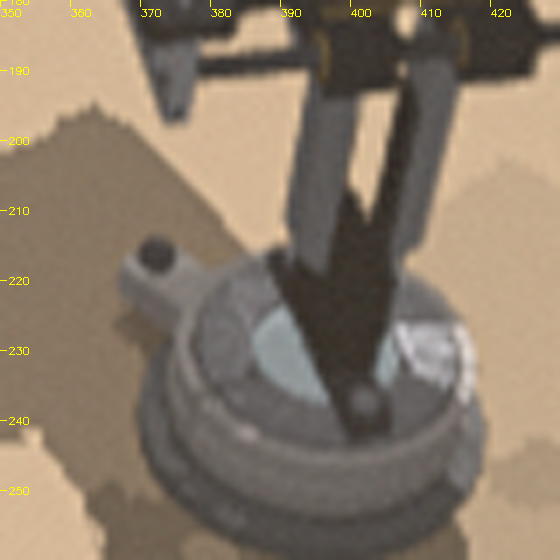

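```bash
python3 turn.py 48 46 1 .0637 1.0; python3 - <<'E'
from h import *
robot.hold(.3); st('held')
crop(viewer.capture('side'),'pics/side7c.png',370,195,50,55,11)
E
```

```text
47.0 18.74 [ 490.6 -150.6   63.9] 47.03 [ 0.  -2.4  7.6] [-0.48 -0.1   0.73] 18.0
46.0 18.99 [ 490.6 -150.5   63.9] 46.04 [ 0.7 -1.9  7.5] [-0.57 -0.08  0.82] 18.3
held 19.29 [ 0.4906 -0.1506  0.0639] [1.7998e+02 1.0000e-02 4.6050e+01] 0.0182 [ 0.88 -2.76  6.92] [-0.503 -0.141  0.773]
```

View pics/side7c.png

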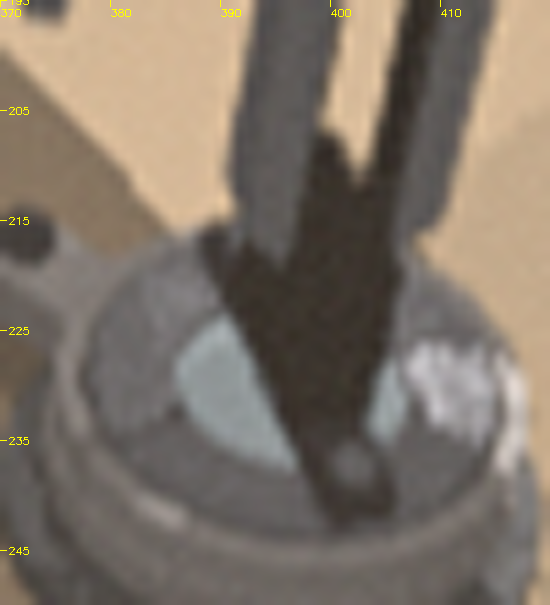

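Torque climbs to 0.8 N m while the pin head stays at about (401.5,236.6), so the ring is on its hard stop. I'll unload the torque and lift.

```bash
python3 - <<'E'
from h import *
for y in (48,49,50,50.6):
    robot.movep([.4905,-.1505,.0639],[180,0,y]); s=st(y)
    if s['ft_torque'][2]<.1: break
robot.hold(.2); s=st('unl')
p=s['position']; p=[.4905,-.1505]
robot.move_straight([*p,.080],velocity=.03); st('up1')
robot.move_straight([*p,.13],velocity=.1); robot.hold(.3); st('up')
im=viewer.capture('side'); cv2.imwrite('pics/side8.png',im)
crop(im,'pics/side8c.png',350,150,80,110,5)
cv2.imwrite('pics/top8.png',viewer.capture('top'))
crop('pics/top8.png','pics/top8c.png',350,245,60,75,8)
E
```

```text
48 19.59 [ 0.4905 -0.1506  0.0639] [1.800e+02 1.000e-02 4.798e+01] 0.0178 [ 0.85 -1.32  4.69] [-0.404 -0.29   0.632]
49 19.84 [ 0.4905 -0.1506  0.0639] [179.99   0.    48.97] 0.0179 [ 0.39 -1.55  4.44] [-0.435 -0.35   0.5  ]
50 20.09 [ 0.4905 -0.1506  0.0639] [179.99  -0.    49.95] 0.0178 [ 0.86 -1.28  4.7 ] [-0.467 -0.272  0.369]
50.6 20.34 [ 0.4905 -0.1506  0.0639] [180.    -0.    50.54] 0.0176 [ 0.6  -2.04  5.81] [-0.499 -0.288  0.237]
unl 20.54 [ 0.4906 -0.1506  0.0639] [179.99  -0.    50.54] 0.0176 [ 1.3  -1.85  5.49] [-0.497 -0.279  0.188]
up1 21.23 [ 0.4904 -0.1504  0.08  ] [-179.99   -0.     50.6 ] 0.0177 [ 0.3   0.54 -2.21] [-0.02  -0.15   0.012]
up 22.18 [ 0.4902 -0.1505  0.1296] [-1.7997e+02  3.0000e-02  5.0600e+01] 0.0179 [ 0.76  0.7  -2.41] [ 0.013 -0.173  0.036]
```

View pics/side8c.png

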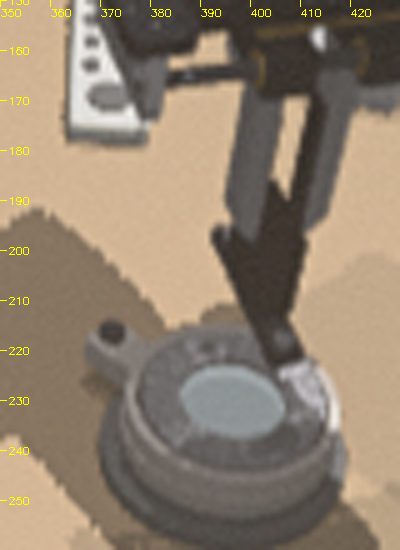

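View pics/top8c.png

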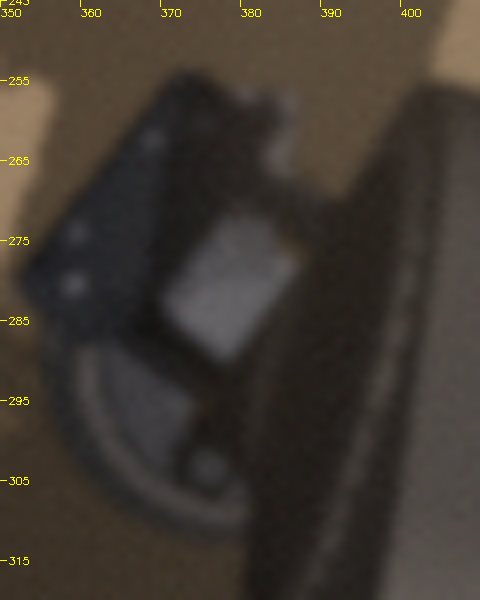

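```bash
python3 - <<'E'
from h import *
z=.1195
a=atz('side',(406.2,217.6),z);b=atz('top',(375.8,302.9),z)
c=np.array([.4902,-.1505,z]);
for q in (a,b):
    v=c-q; print(q.round(4),np.hypot(*v[:2]),np.degrees(np.arctan2(v[1],v[0])),'tcp-90:',50.6-90)
for y in (48,51,54):
  t=np.radians(y-90); u=np.array([np.cos(t),np.sin(t),0])*.034
  print(y,proj('side',[np.array([.4905,-.1505,.044])+u,np.array([.4905,-.1505,.044])-u]).round(1).tolist())
E
python3 - <<'E'
import sys; sys.path.insert(0,'.')
from h import *
crop('pics/side8.png','pics/side8d.png',365,205,60,50,12)
E
```

```text
[ 0.4639 -0.1284  0.1195] 0.03434952353920603 -40.06295284193259 tcp-90: -39.4
[ 0.4634 -0.1298  0.1195] 0.03387756082804604 -37.67404626264307 tcp-90: -39.4
48 [[392.8, 218.9], [400.4, 240.0]]
51 [[392.1, 218.9], [401.1, 239.9]]
54 [[391.4, 219.1], [401.8, 239.8]]
```

View pics/side8d.png

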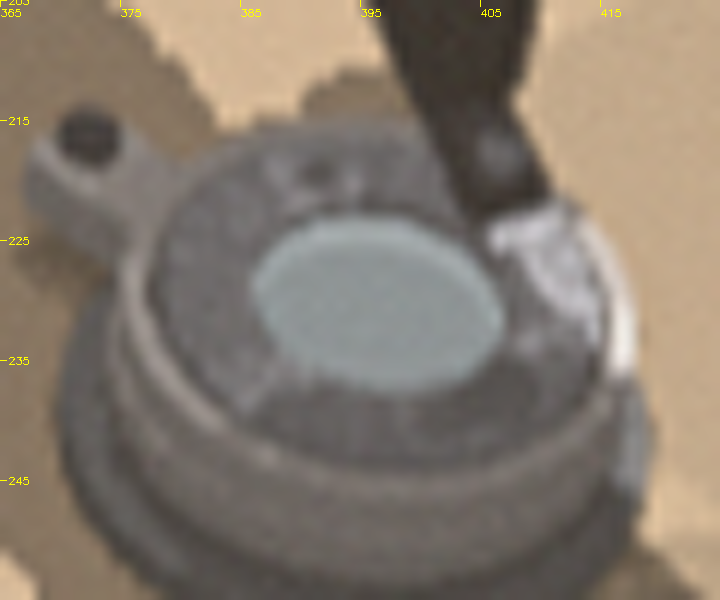

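The spanner is still square in the hand, with its pin head about 34 mm from the TCP axis. I'll carry it back to the rest.

```bash
python3 - <<'E'
from h import *
robot.movep([.4676,.2054,.14],[180,0,83.5]); robot.hold(.2); st('over')
crop(viewer.capture('top'),'pics/top9l.png',350,245,60,75,8)
robot.move_straight([.4676,.2054,.07],velocity=.1); robot.hold(.2);st('above')
im=viewer.capture('side'); cv2.imwrite('pics/side9.png',im)
crop(im,'pics/side9c.png',265,290,90,95,6)
crop(im,'pics/side9l.png',365,205,60,50,12)
E
```

```text
over 23.82 [0.468  0.2043 0.14  ] [1.800e+02 1.000e-02 8.338e+01] 0.0176 [-0.06  0.14 -2.81] [ 0.094 -0.188 -0.005]
above 24.92 [0.4679 0.2056 0.0706] [ 1.7996e+02 -4.0000e-02  8.3500e+01] 0.0178 [-0.94  0.45 -2.25] [ 0.056 -0.099  0.019]
```

View pics/side9c.png

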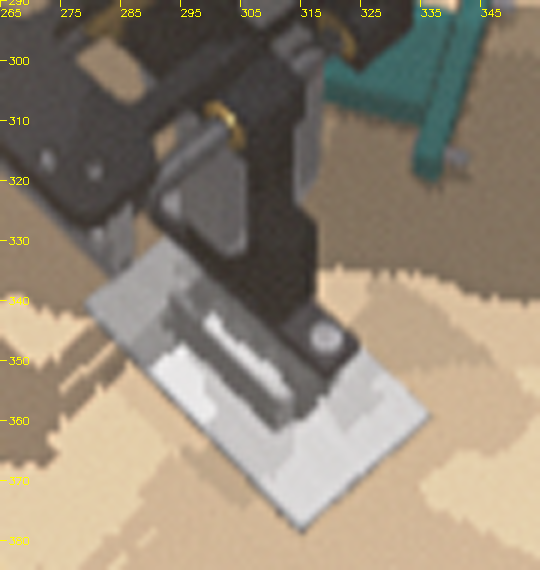

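View pics/top9l.png

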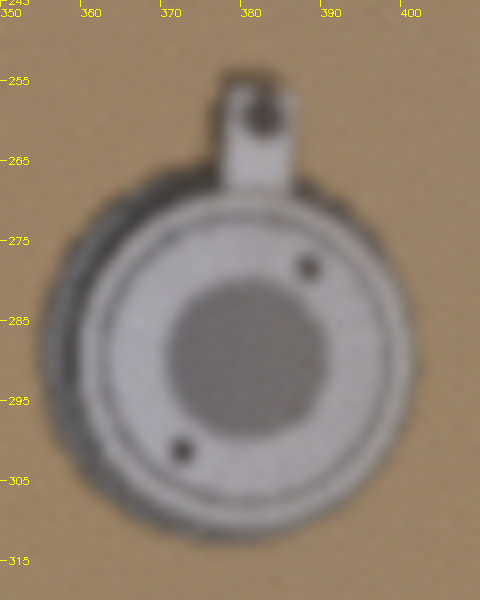

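View pics/side9l.png

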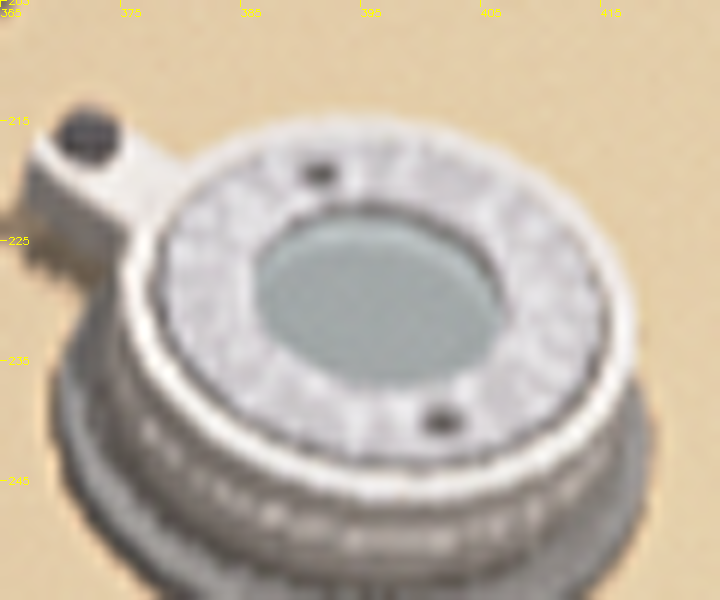

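```bash
python3 - <<'E'
from h import *
a=atz('side',(318.9,345.9),.0605);print(a,'orig .4344 .2092; tcp then .4676 .2054, now .4679 .2056')
r=robot.move_straight([.4676,.2052,.0462],frame=[180,0,83.4],velocity=.03,f_stop=4); print(r); st('c'); robot.hold(.3); st('c2')
im=viewer.capture('side')
crop(im,'pics/side10c.png',265,290,90,95,6)
E
```

```text
[0.4347378  0.20932675 0.0605    ] orig .4344 .2092; tcp then .4676 .2054, now .4679 .2056
True
c 25.75 [0.4674 0.2051 0.046 ] [-1.7996e+02  3.0000e-02  8.3400e+01] 0.0177 [0.22 1.22 6.29] [0.001 0.048 0.036]
c2 26.05 [0.4674 0.2051 0.046 ] [-1.7997e+02  3.0000e-02  8.3400e+01] 0.0173 [-1.24 -0.04  7.18] [-0.05   0.081 -0.029]
```

View pics/side10c.png

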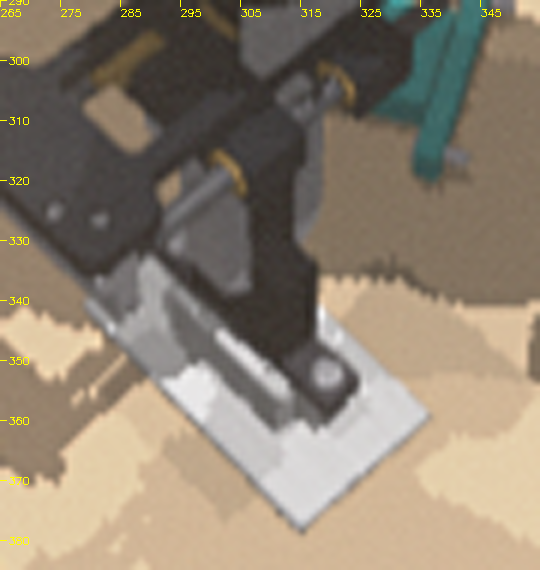

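It is seated at the pick-up height (0.0460), bar between the cheeks. Releasing and withdrawing.

```bash
python3 - <<'E'
from h import *
robot.move_gripper(.05); st('open')
robot.move_straight([.4674,.2051,.18],velocity=.1); st('up')
s=robot.state(); q=np.array(s['joint_positions']); q[0]-=50; q[1]-=5
robot.movej(q); robot.hold(.3); st('away')
for n in ('side','top'): cv2.imwrite(f'pics/{n}11.png',viewer.capture(n))
crop('pics/side11.png','pics/side11c.png',270,310,75,75,8)
crop('pics/top11.png','pics/top11c.png',215,270,50,60,10)
E
```

```text
open 26.78 [0.4668 0.2048 0.0455] [-1.7991e+02  8.0000e-02  8.3410e+01] 0.0504 [-0.56 -0.43  0.96] [ 0.002 -0.159  0.039]
up 28.27 [0.4671 0.2049 0.1794] [-1.7988e+02  1.1000e-01  8.3400e+01] 0.0498 [-0.03  0.32  0.38] [ 0.115 -0.137  0.058]
away 30.18 [0.1434 0.4967 0.2217] [176.89  -3.7  133.45] 0.0498 [-0.48  0.56 -1.14] [-0.004 -0.139 -0.002]
```

View pics/side11c.png

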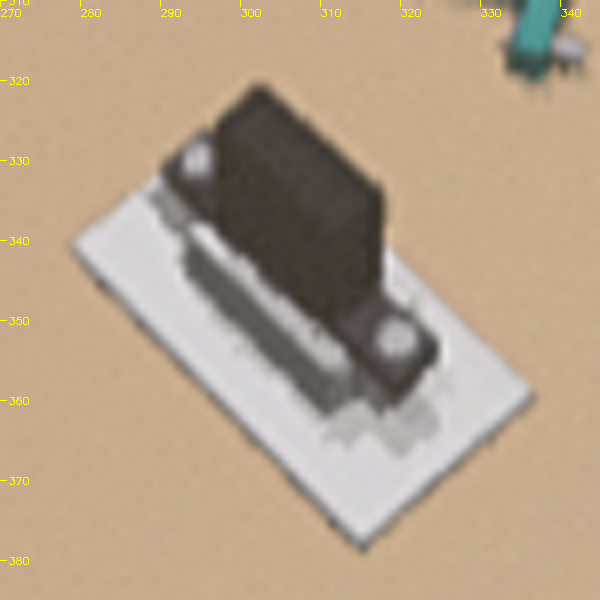

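View pics/top11.png

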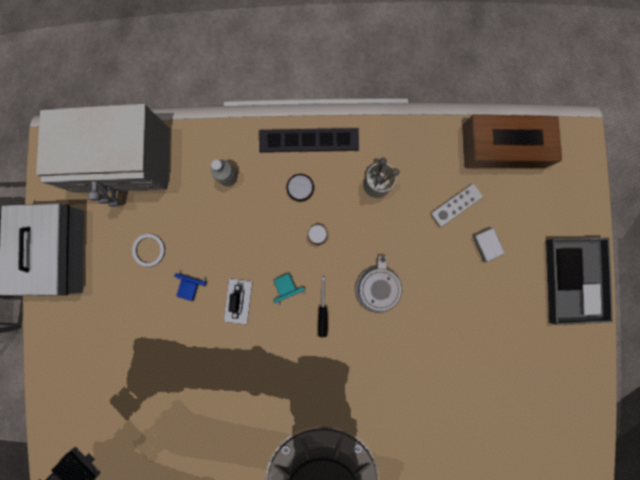

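View pics/top11c.png

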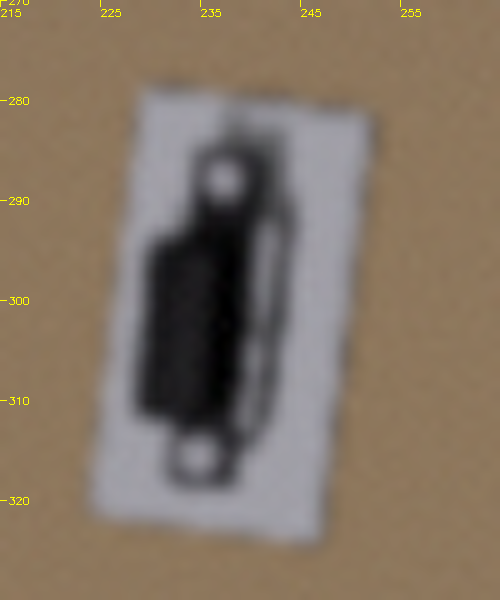

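The spanner stands upright in the rest at the same pixels as before the job, the other things are unmoved, and the arm is clear. Handing in.

```bash
python3 -c "
from plant import robot,order
order.job_done(); print(robot.state()['clock'])"
```

```text
the job is handed in; nothing more can be done
the job is handed in; nothing more can be done
```

The lamp's ring is turned clockwise to its stop, and the spanner is back upright in its rest and released. I handed the job in shortly after 30 s on the robot's clock (72 s allowed).

- **Pins in the holes:** the spanner came to rest at TCP z 0.0640, where 0.0641 meant fully home. Pins sitting on top of the ring would have stopped it at 0.073. A side picture showed the bar flat on the ring before I turned it.
- **Turning:** the drag was about 0.2 N m, then rose to 0.8 N m at the end while the pin head in the picture stayed where it was. At about 50° gripper yaw the spanner shifted slightly, dropping the torque briefly from 0.61 to 0.45 N m; it then rose again.
- **Ring angle:** afterwards the holes in the top picture had turned about 41° (0.72 rad), which fits a start near 0.18 rad. The gripper had turned about 44° when the stop was first felt. I put the 3° difference down to the pins' play in the holes and some give in the grip. The stop is judged from the torque and the pictures, because the ring angle cannot be read directly.
- **Forces:** the highest force I read at the wrist was about 8 N.
- **Last check:** the spanner sits in the rest as it did before the job, the other things look unmoved, and the arm is clear.

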